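# Tap the wedge home on a seed-tray clamp

### The arm

A 6-joint arm with a two-finger parallel gripper is mounted at the origin on the work surface. World frame = base frame: x ahead of the robot, y to its left, z up, the work surface at z = 0. Lengths are in mm, angles in rad, forces in N, time in s.
With the tool pointing down it reaches from about 400 to 825 mm from the base axis. Payload 7 kg.
Tool frame: the origin (TCP) lies at the very end of the fingers, on their centre line; the grasp point (between the pads) lies 19 mm behind it; z points along the fingers, y is the direction in which the jaws open and shut (so a half turn about z gives the same grasp; the last joint's range is limited). The gripper opens to 88 mm and grips with 3 to 60 N. Pads are 19 mm wide; open, the fingers measure 130 mm over their backs; the gripper's body (78 mm by 193 mm) begins 47 mm behind the grasp point.
Start: joints at [-0.908, 0.359, 0.012, 0, -1.224, -0.288], TCP at [247.081, -628.129, 226.561] pointing down, gripper open.
Joint ranges: [-3.07, 3.07], [-1.43, 2.12], [-1.02, 1.25], [-3.03, 1.67], [-3.05, -0], [-3.03, 3.03]. Speed limits (rad/s): [2.39, 2.39, 3.01, 3.14, 3.14, 3.14].

### API

Orientations are given as a unit quaternion [x, y, z, w].
In Python, from plant import bot gives the robot as it stands. Calls block until the motion is done:
- bot.move_ptp(position, orientation): joint-space move of the TCP to a pose.
- bot.line_to(position, velocity=150, ori=None): straight line of the TCP; ori=None keeps the orientation; velocity is the mean speed in mm/s.
- bot.move_joints(angles): joint-space move.
- bot.move_gripper(opening, force=None): finger opening in mm; force is the grip in N (None keeps the last); returns when the fingers have stopped.
- bot.pause(seconds).
- bot.solve_ik(position, orientation): joint angles nearest the present ones, or None.
- bot.read_state(): the state.
- bot.camera(name): name is "scene" or "top" or "wrist"; returns the picture (384x512x3 uint8, red, green, blue); there is no depth.
- bot.get_calibration(name): a dict with "fx", "fy", "cx", "cy" (pixels), "view" (4x4, takes a point from world to camera coordinates); the wrist camera has in their place "T_tool_cam" (4x4, takes a point from camera to tool coordinates, whose origin is the TCP and whose axes are the flange's). Camera axes: x right, y up, looking along -z (the intrinsics and any distortion apply to the point x, -y, -z); pixel columns grow to the right and rows downward; lengths in mm; the calibration is good to about 2 mm. A picture is of the moment at which its call begins: read the wrist's pose just before it. get_calibration takes no time and is no camera call.
A pose or a line that the arm cannot do raises bot.Unreachable and nothing moves.
- bot.close_job(): hands the job in, once; it reports no verdict.
The state is a dict: "t": time; "joint_pos": joint angles; "qvel": joint speeds; "tau": joint torques, N m; "tcp_pos": TCP position; "eef_rot": TCP orientation; "contact_force": force on the tool from outside, world axes, zero at the start; "moment": the same for the moment, N m; "width": finger opening in mm.
Only numpy, scipy, OpenCV 4.12 (cv2) and the standard library are available. Lean on these libraries where they do the work, as an engineer would, in place of code of your own. Each camera call takes 0.05 s, during which the arm holds its last target. There are 200 camera calls.

### The job

On the seed-lab bench, pick up the blue soft-faced mallet and use it to tap the orange wedge of the seed-tray clamp sideways into the clamp until it stops advancing and sits tight. Use several light taps, drawing the mallet back after each, so that the first tap does not already drive it home; do not push the wedge with your fingers. Then lay the mallet down flat on the bench, and leave the steel hammer with the red handle where it is.

Things in the scene. Friction and masses are not known exactly. Their poses are not given: they have to be found in the camera images.
- mallet_grip (a point): Mallet (0.3 kg) lying flat: blue block head with white faces (40 along x, 88 over faces, 40 high), wooden handle 26 wide, 30 high. Point: grip point on handle's centre line, 20 mm above the underside. x runs along the handle to the head, centred 55 mm ahead; handle ends 103 mm behind in a knob 34 wide, 40 high. Striking faces look along +y and -y, 44 mm off the centre line; either will do.
- wedge_butt (a point): Centre of the struck face (34 wide, 36 high) of the orange wedge, 44 mm above the bench; moves with it. y: the level direction it is driven, square to the face; z up. It stands 20 mm out of the clamp's side when home, 50 to 65 mm at the start. The fixed clamp (walls to 67 mm high, holding a white tray of maize) lies past that side, from 45 mm on this point's -x side to 185 mm on its +x side.
- wedge (a joint): How far the wedge is in, in m: 0 farthest out, 0.045 home against its end stop, where it is tight; starts between 0 and 0.015. It needs 5 N to start and about 7 N near home, a little more when moved fast, and stays where it is left.
- hammer_grip (a point): Bystander, leave alone: steel hammer with red handle, 260 long, head 26 x 78 x 26, lying flat about 160 mm to the left or right of the mallet. Point on the handle's centre line, 13 mm above the bench, 182 mm from the handle's end; x runs along the handle to the head, centred 65 mm ahead.
Mind the look-alikes: they are no part of the job. What is shaped like the part that bears mallet_grip but black or green is not meant.

How it is judged (in metres and radians):
On the way, in this order (a step that is already met when the one before it is completed fails the run):
1. the mallet is in the gripper and lifted off the bench (height (world z) of mallet_grip above 0.035 m and contact force between the fingers and mallet above 1 N), for 0.1 s.
2. a tap with the mallet has driven the wedge part of the way (at least 3 mm, still 6 mm or more short of home) and the mallet has been drawn back from it (distance of wedge_butt from where it was at the start of the episode above 0.003 m and value of joint wedge below 0.039 m and contact force between mallet and wedge below 0.1 N), for 0.1 s.
3. the wedge is home, within 4 mm of its stop (value of joint wedge above 0.041 m), for 0.1 s.
At the end, for the whole second after the job is handed in: The wedge is within 4 mm of its stop, the mallet lies released and still on the bench (grip point lower than 30 mm, handle level within 15 degrees), not touching the wedge, and the steel hammer is within 30 mm of where it was (value of joint wedge above 0.041 m and height (world z) of mallet_grip below 0.03 m and angle between mallet_grip's own x axis and vertical between 1.3 and 1.85 rad and linear speed of mallet below 0.02 m/s and contact force between mallet and wedge below 0.1 N and distance of hammer_grip from where it was at the start of the episode below 0.03 m).
It fails at once if the fingers push the wedge (contact force between the fingers and wedge above 1 N).
It fails at once if the steel hammer is moved by more than 30 mm (distance of hammer_grip from where it was at the start of the episode above 0.03 m).
It also fails if it takes over 51 s, if anything falls off the work surface, if the arm or the gripper's body presses on something with over 40 N, if the wrist force passes 120 N, or if a joint passes its speed limit or range.

## Working session

There is one attempt and no reset: what is moved stays moved. The work goes in short steps, each a Python script; the robot and the scene stay as the last script left them, time stands still between calls to the robot, and variables do not carry over. Pictures are saved under pics/ and viewed, about 8 in all and at most 12, crops included, and the job is handed in when it is done.

```bash
ls; mkdir -p pics; python3 - <<'E'
from plant import bot
import cv2,numpy as np
for n in("top","scene"):
    im=bot.camera(n); cv2.imwrite(f"pics/{n}0.png",im[:,:,::-1])
    c=bot.get_calibration(n); print(n,{k:(np.round(v,3).tolist()) for k,v in c.items()})
c=bot.get_calibration("wrist");print({k:(np.round(v,3).tolist()) for k,v in c.items()})
s=bot.read_state();print(s)
E
```

```text
pics
top {'fx': 434.22, 'fy': 434.22, 'cx': 252.416, 'cy': 193.853, 'view': [[0.016, -1.0, -0.023, -108.998], [0.999, 0.015, 0.04, -412.795], [-0.039, -0.024, 0.999, -912.729], [0.0, 0.0, 0.0, 1.0]]}
scene {'fx': 443.763, 'fy': 443.763, 'cx': 256.113, 'cy': 187.801, 'view': [[0.197, 0.98, 0.024, 19.634], [-0.531, 0.086, 0.843, 168.106], [0.824, -0.179, 0.537, -1293.976], [0.0, 0.0, 0.0, 1.0]]}
{'fx': 275.695, 'fy': 275.695, 'cx': 254.944, 'cy': 185.386, 'T_tool_cam': [[-0.001, 0.957, 0.291, 78.997], [1.0, 0.001, 0.001, 0.335], [0.0, 0.291, -0.957, -157.336], [0.0, 0.0, 0.0, 1.0]]}
{'t': 0.1, 'joint_pos': array([-9.07862393e-01,  3.59319229e-01,  1.11586138e-02, -2.83535442e-04,
       -1.22409205e+00, -2.88081525e-01]), 'qvel': array([ 0.00070642, -0.00108229,  0.002929  ,  0.00052542,  0.00199287,
       -0.0015969 ]), 'tau': array([-2.15416549e-03, -5.84163165e+01,  2.93753135e+01,  7.01555416e+00,
        1.01792993e-02, -6.19488196e-05]), 'tcp_pos': array([ 246.94177799, -627.74802605,  225.72185303]), 'eef_rot': array([-1.86283318e-01,  9.82495790e-01,  7.08409548e-04, -2.14839890e-04]), 'contact_force': array([ 0.15632982, -0.10269643, -0.91729568]), 'moment': array([0.0431539 , 0.02449939, 0.00647929]), 'width': 87.80818974741103}
```

View pics/top0.png

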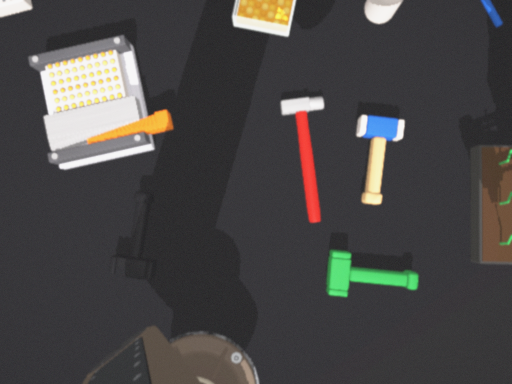

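View pics/scene0.png

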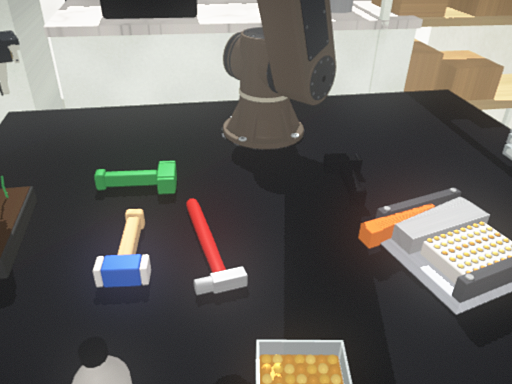

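The top view shows three mallet shapes: the blue head with wooden handle at (381,127), a green one at (340,273) and a black one at (132,265). The blue and white one fits the description. The red-handled hammer is at (310,165). The wedge butt is at about (171,121), facing right, with the clamp to its left. I'll get rough positions from this view, then confirm with wrist views.

```bash
cat > h.py <<'E'
from plant import bot
import cv2,numpy as np
from scipy.spatial.transform import Rotation as R
def cam(name):
    c=bot.get_calibration(name); s=bot.read_state(); im=bot.camera(name)
    if name=="wrist":
        T=np.eye(4);T[:3,:3]=R.from_quat(s["eef_rot"]).as_matrix();T[:3,3]=s["tcp_pos"];M=T@c["T_tool_cam"]
    else: M=np.linalg.inv(c["view"])
    return im,c,M
def ray(c,M,px,z):
    px=np.atleast_2d(np.array(px,float))
    d=np.c_[(px[:,0]-c["cx"])/c["fx"],-(px[:,1]-c["cy"])/c["fy"],-np.ones(len(px))]@M[:3,:3].T
    o=M[:3,3]; return o+d*((z-o[2])/d[:,2])[:,None]
def mask(im,lo,hi):
    m=cv2.inRange(cv2.cvtColor(im,cv2.COLOR_RGB2HSV),np.array(lo),np.array(hi))
    return cv2.morphologyEx(m,cv2.MORPH_OPEN,np.ones((3,3),np.uint8))
def down(yaw): # tool x at angle yaw in the world plane, z down
    return (R.from_euler("z",yaw)*R.from_euler("x",np.pi)).as_quat()
def biggest(m):
    return max(cv2.findContours(m,cv2.RETR_EXTERNAL,cv2.CHAIN_APPROX_NONE)[0],key=cv2.contourArea)
BLUE=((105,120,60),(125,255,255)); WOOD=((10,40,90),(24,170,255)); ORANGE=((8,200,120),(18,255,255))
E
python3 - <<'E'
from h import *
im,c,M=cam("top")
for n,px,z in(("head",(381,127),40),("hand",(375,168),35),("knob",(372,198),40),("butt",(172,121),62),("edge",[(125,40),(154,150)],10),("hamhead",(302,105),26),("hamend",(315,221),20)):
    print(n,ray(c,M,px,z).round(0).tolist())
print(R.from_quat(bot.read_state()["eef_rot"]).as_matrix().round(2))
for p in((570,-300,160),(590,90,160)):
  for y in(-.3,0,.3,3): print(p,y,bot.solve_ik(np.array(p),down(y)))
E
```

```text
head [[554.0, -363.0, 40.0]]
hand [[470.0, -353.0, 35.0]]
knob [[408.0, -346.0, 40.0]]
butt [[557.0, 60.0, 62.0]]
edge [[742.0, 178.0, 10.0], [505.0, 109.0, 10.0]]
hamhead [[601.0, -203.0, 26.0]]
hamend [[360.0, -234.0, 20.0]]
[[-0.93 -0.37 -0.  ]
 [-0.37  0.93  0.  ]
 [ 0.    0.   -1.  ]]
(570, -300, 160) -0.3 [-1.82125006e-01  3.55550316e-01 -1.50531601e-01  4.44089210e-16
 -1.06471441e+00  1.45292133e+00]
(570, -300, 160) 0 [-1.82125006e-01  3.55550316e-01 -1.50531601e-01  4.44089210e-16
 -1.06471441e+00  1.75292133e+00]
(570, -300, 160) 0.3 [-0.18212501  0.35555032 -0.1505316   0.         -1.06471441  2.05292133]
(570, -300, 160) 3 [-1.82125006e-01  3.55550316e-01 -1.50531601e-01 -4.44089210e-16
 -1.06471441e+00 -1.53026397e+00]
(590, 90, 160) -0.3 [ 4.78548439e-01  2.82392852e-01 -2.58052406e-01  4.44089210e-16
 -1.03035107e+00  7.92247887e-01]
(590, 90, 160) 0 [ 4.78548439e-01  2.82392852e-01 -2.58052406e-01  4.44089210e-16
 -1.03035107e+00  1.09224789e+00]
(590, 90, 160) 0.3 [ 4.78548439e-01  2.82392852e-01 -2.58052406e-01  4.44089210e-16
 -1.03035107e+00  1.39224789e+00]
(590, 90, 160) 3 [ 4.78548439e-01  2.82392852e-01 -2.58052406e-01 -4.44089210e-16
 -1.03035107e+00 -2.19093742e+00]
```

```bash
python3 - <<'E'
from h import *
import pickle
for n,p,y in(("wedge",(530,50,190),.283),("mallet",(490,-356,150),-.116)):
    bot.move_ptp(np.array(p,float),down(y)); bot.pause(.3)
    im,c,M=cam("wrist"); cv2.imwrite(f"pics/{n}.png",im[:,:,::-1]); pickle.dump((im,c,M),open(n+".pkl","wb")); print(n,bot.read_state()["t"])
E
```

```text
wedge 3.1
mallet 4.9667
```

View pics/wedge.png

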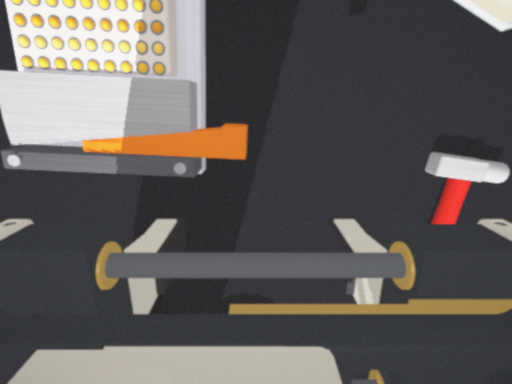

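View pics/mallet.png

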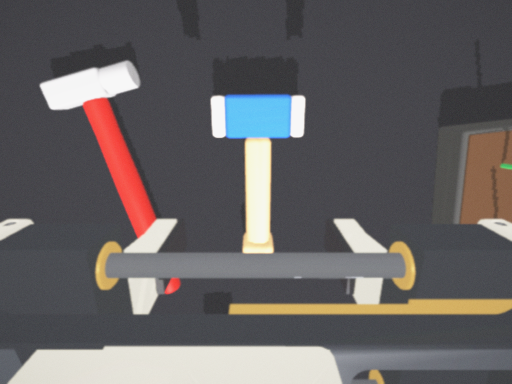

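The wedge view shows the butt block with its right edge at about column 247, rows 125–158. Its side edges are close to level in the image. The mallet view shows the blue head with white faces at (258,117), the handle at column 258, and the red hammer well to the left. That confirms the target, so I'll measure it now.

```bash
python3 - <<'E'
from h import *
import pickle
im,c,M=pickle.load(open("mallet.pkl","rb"))
b=biggest(mask(im,*BLUE)); q=cv2.boxPoints(cv2.minAreaRect(b)); print("blue px",q.round().tolist())
w=ray(c,M,b[:,0],40)[:,:2]; r=cv2.minAreaRect(w.astype(np.float32)); print("blue world",r, cv2.boundingRect(b))
m=mask(im,*WOOD); m[215:]=0; m[:,:235]=0;m[:,285:]=0
rows=np.arange(150,212,4); L=[];Rr=[]
for y in rows:
    x=np.where(m[y]>0)[0]; L.append((x[0],y));Rr.append((x[-1]+1,y))
l=ray(c,M,L,35)[:,:2]; rr=ray(c,M,Rr,35)[:,:2]; mid=(l+rr)/2
print("width",np.linalg.norm(l-rr,axis=1).round(1)); d=mid[0]-mid[-1]; print("mid",mid[0],mid[-1],"yaw",np.arctan2(d[1],d[0]))
im2,c2,M2=pickle.load(open("wedge.pkl","rb"))
b=biggest(mask(im2,*ORANGE)); a=cv2.approxPolyDP(b,2,True)[:,0]; print(a.tolist()); print(ray(c2,M2,a,62).round(1).tolist())
print("plate edge",ray(c2,M2,[(205,20),(205,160)],10).round(1).tolist(),"rail",ray(c2,M2,[(3,152),(200,163)],67).round(1).tolist())
cr=cv2.resize(np.hstack([im2[90:190,140:300]]),None,fx=5,fy=5,interpolation=cv2.INTER_CUBIC); cv2.imwrite("pics/wcrop.png",cr[:,:,::-1])
E
```

```text
blue px [[225.0, 94.0], [290.0, 94.0], [290.0, 97.0], [225.0, 97.0]]
blue world ((573.732177734375, -367.18682861328125), (60.074317932128906, 2.632793664932251), 83.37110900878906) (225, 94, 66, 4)Traceback (most recent call last):
  File "<stdin>", line 9, in <module>
IndexError: index 0 is out of bounds for axis 0 with size 0
```

```bash
cat > m.py <<'E'
from h import *
import pickle
im,c,M=pickle.load(open("mallet.pkl","rb"))
hs=cv2.cvtColor(im,cv2.COLOR_RGB2HSV); print(hs[110,258],hs[130,258],hs[170,258],hs[200,248])
b=biggest(mask(im,(100,120,60),(125,255,255)))
w=ray(c,M,b[:,0],40)[:,:2]; print("blue world",cv2.minAreaRect(w.astype(np.float32)), cv2.boundingRect(b))
v=hs[:,:,2]; L=[];Rr=[]
for y in range(146,212,4):
    x=np.where(v[y,235:285]>90)[0]+235; L.append((x[0],y));Rr.append((x[-1]+1,y))
l=ray(c,M,L,35)[:,:2]; rr=ray(c,M,Rr,35)[:,:2]; mid=(l+rr)/2
print("width",np.linalg.norm(l-rr,axis=1).round(1)); d=mid[0]-mid[-1]; print("mid",mid[0],mid[-1],"yaw",np.arctan2(d[1],d[0]))
im2,c2,M2=pickle.load(open("wedge.pkl","rb"))
b=biggest(mask(im2,(6,190,100),(18,255,255))); a=cv2.approxPolyDP(b,2,True)[:,0]; print(a.tolist()); print(ray(c2,M2,a,62).round(1).tolist())
print("plate edge",ray(c2,M2,[(205,20),(205,160)],10).round(1).tolist(),"rail",ray(c2,M2,[(3,152),(200,163)],67).round(1).tolist())
cr=cv2.resize(im2[90:190,140:300],None,fx=5,fy=5,interpolation=cv2.INTER_CUBIC); cv2.imwrite("pics/wcrop.png",cr[:,:,::-1])
E
python3 m.py
```

```text
[101 152 247] [100 149 247] [ 30  18 247] [ 29  41 247]
blue world ((555.0286254882812, -365.1042175292969), (60.81673812866211, 40.27101516723633), 83.3705825805664) (225, 94, 66, 45)
width [27.7 27.8 28.  28.1 28.2 28.3 28.4 28.6 28.7 28.8 28.9 29.1 28.2 29.3
 28.4 28.5 28.7]
mid [ 526.52501974 -362.36925595] [ 458.81849827 -355.25564121] yaw -0.10468137291326955
[[246, 125], [226, 124], [220, 128], [197, 130], [187, 134], [110, 139], [105, 142], [119, 142], [120, 148], [114, 149], [119, 152], [244, 158]]
[[581.3, 74.3, 62.0], [576.6, 94.0, 62.0], [571.1, 98.9, 62.0], [562.6, 120.9, 62.0], [555.8, 129.9, 62.0], [528.8, 204.9, 62.0], [524.3, 209.5, 62.0], [528.3, 195.6, 62.0], [522.4, 193.7, 62.0], [519.6, 199.6, 62.0], [517.9, 194.1, 62.0], [548.0, 67.2, 62.0]]
plate edge [[671.7, 147.2, 10.0], [521.6, 112.2, 10.0]] rail [[486.5, 306.2, 67.0], [531.3, 109.7, 67.0]]
```

View pics/wcrop.png

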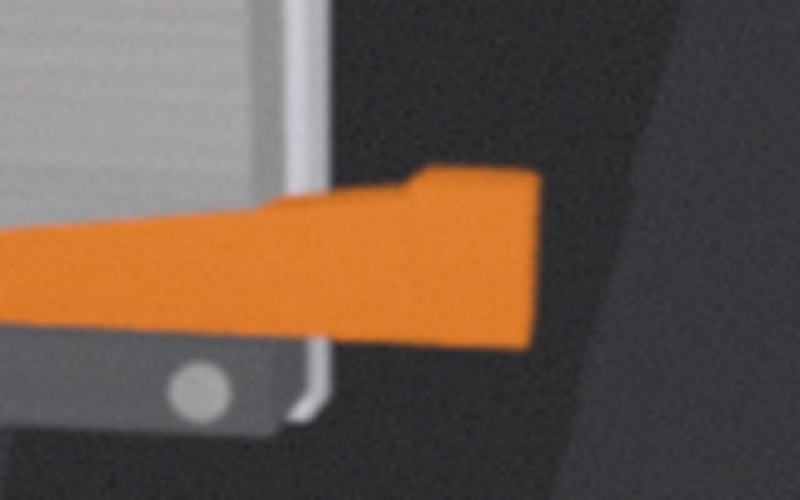

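Measured values, checked against the given sizes:

| Item | Measured | Check |
|---|---|---|
| Mallet head | (555,-365) | blue part 40.3 mm along the handle, 40 expected |
| Mallet grip | (500,-359), yaw -0.11 | handle line agrees to within 1 mm |
| Butt centre | (564.4,68.5), yaw 0.226 | edge about 35 mm, 34 expected |
| Wedge standing out | about 50 mm | within 50–65, so roughly 30 mm left to drive |

Next I'll grasp and lift the mallet.

```bash
python3 - <<'E'
from h import *
o=down(-.112); P=lambda z:np.array([500.4,-359.3,z])
bot.move_ptp(P(80),o); bot.line_to(P(5),120); bot.move_gripper(20,60)
s=bot.read_state(); print(s["t"],s["width"],s["tcp_pos"],s["contact_force"])
bot.line_to(P(110),150); bot.pause(.2)
s=bot.read_state(); print(s["t"],s["width"],s["tcp_pos"],s["contact_force"])
# to pre-strike, mallet above then down, 45 mm gap
yaw=.226; ex=np.array([np.cos(yaw),np.sin(yaw),0]); ey=np.array([-np.sin(yaw),np.cos(yaw),0])
T=np.array([564.4,68.5,29])-55*ex-44*ey
p=T-45*ey
bot.move_ptp(p+[0,0,90],down(yaw)); bot.line_to(p+[0,0,0],150); bot.pause(.3)
s=bot.read_state(); print(s["t"],s["width"],s["tcp_pos"],p,s["contact_force"])
im,c,M=cam("wrist"); cv2.imwrite("pics/pre.png",im[:,:,::-1])
im,c,M=cam("top"); cv2.imwrite("pics/pretop.png",im[:,:,::-1])
im=cv2.imread("pics/pre.png")[:260]; cv2.imwrite("pics/pre.png",im)
E
```

```text
7.125 25.50758713825731 [ 500.39325961 -359.29797507    4.95096989] [-0.26778907  0.40876285  0.48667718]
8.175 25.480252348049792 [ 499.77274932 -359.03250431  108.74307097] [-1.1038842  -1.76893    -3.25820413]
10.475 25.59591855493418 [531.19882349 -30.41051817  29.76665127] [530.74183473 -30.56123314  29.        ] [ 0.25570833 -0.43527768 -3.3155607 ]
```

View pics/pre.png

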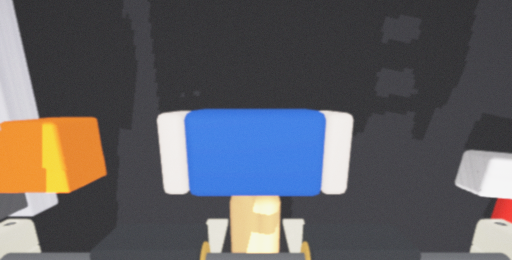

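The mallet is held and aligned: head at (255,150), butt face bounded at about column 103. That boundary is the face's lower edge at z=26, which gives a gap of about 44 mm, as intended. Now the first light tap, with the advance measured from the same pose afterwards.

```bash
cat >> h.py <<'E'
yaw=.226; ex=np.array([np.cos(yaw),np.sin(yaw),0]); ey=np.array([-np.sin(yaw),np.cos(yaw),0])
B=np.array([564.4,68.5,28.5]); T=B-55*ex-44*ey
def adv(): # advance of the butt's lower edge (z=26) along ey from B
    im,c,M=cam("wrist"); m=mask(im,(4,150,60),(28,255,255)); m[200:]=0; m[:,150:]=0
    xs=[np.where(m[y]>0)[0] for y in range(150,182,4)]
    px=[(x[-1]+1,y) for x,y in zip(xs,range(150,182,4)) if len(x)]
    return np.median((ray(c,M,px,26)-B)[:,:2]@ey[:2]) if px else None
def tap(d,v=120,back=45):
    bot.line_to(T+d*ey,v); s=bot.read_state(); f=s["contact_force"]; e=(s["tcp_pos"]-T)@ey
    bot.line_to(T+(d-back)*ey,150); bot.pause(.2)
    s2=bot.read_state(); a=adv()
    print("t %.2f tap %.1f reached %.1f f_y %.1f adv %s width %.1f"%(s2["t"],d,e,f@ey,a,s2["width"])); return a
E
python3 - <<'E'
from h import *
print(adv()); tap(10,100)
E
```

```text
0.8928005821673093
t 11.97 tap 10.0 reached 10.3 f_y -1.5 adv 11.107762899582195 width 25.7
```

```bash
python3 - <<'E'
from h import *
for d in(17,23,27): tap(d,100)
im,c,M=cam("wrist"); cv2.imwrite("pics/mid.png",im[:260,:,::-1])
E
```

```text
t 13.34 tap 17.0 reached 17.4 f_y -0.0 adv 18.086759812126278 width 25.8
t 14.70 tap 23.0 reached 23.3 f_y -0.4 adv 24.11371133731111 width 25.8
t 16.04 tap 27.0 reached 27.3 f_y 0.1 adv 28.190777154913285 width 25.6
```

```bash
python3 - <<'E'
from h import *
prev=28.2
for d in(30,33,36,39,42,45):
    a=tap(d,90)
    if a<d-1: print("stopped advancing"); break
E
```

```text
t 17.48 tap 30.0 reached 30.3 f_y 0.6 adv 31.105755539367475 width 25.5
t 18.86 tap 33.0 reached 33.4 f_y -1.4 adv 33.17039043167313 width 25.2
t 20.24 tap 36.0 reached 34.3 f_y -17.8 adv 33.21206659145457 width 25.9
stopped advancing
```

The wedge has stopped: the last two taps both measured 33.2 mm, and the last one met 18 N of resistance with the arm stalled short. Now I'll lay the mallet down, clear of the wedge and the hammer.

```bash
python3 - <<'E'
from h import *
p=T-70*ey
bot.line_to(p,150); q=p.copy(); q[2]=12; bot.line_to(q,80); q[2]=5.5; bot.line_to(q,25); bot.pause(.2)
s=bot.read_state(); print(s["t"],s["tcp_pos"],s["contact_force"])
bot.move_gripper(60); bot.pause(.3); q[2]=120; bot.line_to(q,120)
bot.line_to(q+30*ey+[0,0,80],200); bot.pause(.3)
im,c,M=cam("wrist"); a=im[:260]
it,c2,M2=cam("top"); ii,_,_=cam("scene")
cv2.imwrite("pics/end.png",cv2.resize(np.vstack([np.hstack([it,ii])]),(800,300))[:,:,::-1]); cv2.imwrite("pics/endw.png",a[:,:,::-1])
for n,px,z in(("hamhead",(302,105),26),("hamend",(315,221),20)): pass
r0=cv2.imread("pics/top0.png")[:,:,::-1]
for i in(r0,it):
    m=mask(np.ascontiguousarray(i),(0,180,120),(4,255,255)); print("hammer red",cv2.minAreaRect(biggest(m)))
print(bot.read_state()["t"])
E
```

```text
21.8167 [536.45352102 -54.93412411   5.63091695] [ 0.99366192 -0.37392651 -3.64379034]
hammer red ((307.5483093261719, 166.35888671875), (109.75997161865234, 12.007081031799316), 82.33319854736328)
hammer red ((312.4327697753906, 173.4413299560547), (92.055908203125, 4.198864936828613), 82.27816772460938)
25.0333
```

View pics/end.png

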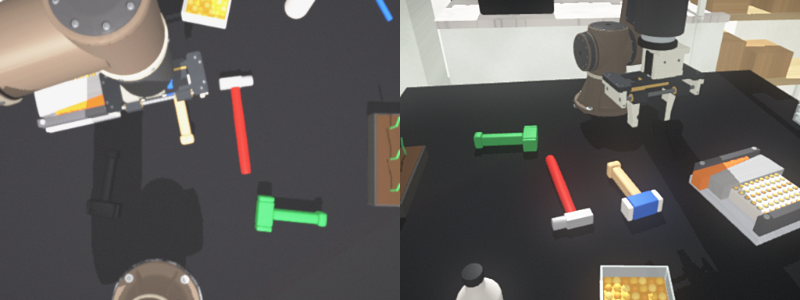

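View pics/endw.png

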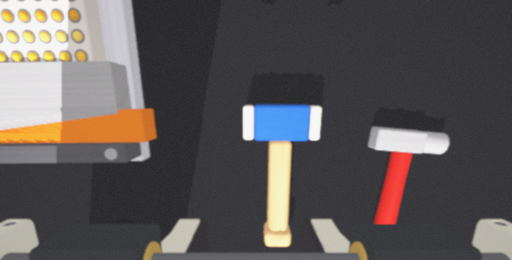

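The final pictures show the mallet lying flat and free, with its head at (282,122) in the wrist view. The wedge block is short of the mallet and almost up against the clamp side, and the hammer head is still at about (302,105) in the top view. Handing in.

```bash
python3 -c "
from plant import bot
bot.close_job()"
```

```text
the job is handed in; nothing more can be done
```

I picked up the blue mallet, tapped the wedge home with seven light taps, drawing back after each, then laid the mallet flat and handed the job in at about 25 s of the 51 s allowed. No verdict is reported at hand-in.

- **Wedge:** The first tap moved it about 10 mm, leaving about 22 mm still to go. Later taps took the total to about 32 mm. The last tap added nothing (33.2 mm on both readings, which include a 0.9 mm zero offset) and met about 18 N. That fits my estimate that it stood about 52 mm out at the start and 20 mm when home.
- **Mallet:** The last pictures show it released and lying flat on the bench, clear of the wedge and the hammer.
- **Hammer:** Its head is at the same place in the top view (about 302,105) and its angle is unchanged (82.3° both times).
- **Check that disagreed:** The red colour mask on the hammer handle came out shorter and thinner in the last picture (92 px against 110, with its centre about 8 px off). I put this down to different lighting on the handle, because the hammer looks unmoved in both views. I did not measure it a second way.

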